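Shim up the seed-sorting deck

TASK

Using the pry bar over the steel fulcrum block, lever up the heavy sorting deck by its yellow-marked edge until there is room under its blue foot, then take the bar away and lay it flat on the bench clear of the machine. Slip the green shim's tongue flat under the middle of the raised foot, pointing straight in, then press the foot down so that the deck sits firmly on the shim, and let go of everything. Raise the deck only with the bar, and do not knock over the amber jar or the white cup.

Things in the scene. Friction and masses are not known exactly. Their poses are not given: they have to be found in the camera images.
- sorter: Seed-sorting machine: grey base fixed to the bench, heavy hinged aluminium deck (280 deep, 260 wide, 54 to 84 mm above the bench, 12 mm rims on it at sides and rear). Origin: on the bench below the deck's centre; x points level from the front edge to the rear, y along the front edge, z up. Front face at x = -140 mm; below the deck it is empty as far as x = -50 mm, but for the foot bracket.
- deck (a joint): Deck angle (rad) about its rear pivots (sorter x +140 mm, 20 mm up): 0 at rest, grows as the front rises, stop 0.09. Friction holds it wherever it is left: lifting takes 40 to 55 N at the front edge, pressing down 3 to 12 N at the foot. The foot's middle rises 305 mm x angle, its rear edge 280 mm x angle. The shim goes in freely above 0.046; seated on the shim it reads about 0.035.
- pry_edge (a point): Where to lever: on the lower front edge of the deck, in the middle of the 50 mm wide yellow mark on the front face (54 mm above the bench at rest). It rises with the deck. The bar's tip goes 10 to 20 mm in below this edge.
- foot (a point): Middle of the underside of the deck's blue foot: a 50 x 50 mm plate, 14 mm thick, standing out in front of the deck (sorter x -190 to -140 mm), 105 mm along sorter +y from the pry edge, on the bench at rest. Its top is free for pressing; at its rear edge an upright plate, 50 mm wide and 80 mm high, joins it to the deck.
- fulcrum: Loose dark steel fulcrum block (1.2 kg, 60 x 44 mm, yellow band) with a round ridge of 8 mm radius along its top, parallel to its y axis. It already stands in its place in front of the pry edge, ridge 38 to 44 mm out from it. Origin: centre of the underside; the ridge's crest is 58 mm above that.
- bar: Loose pry bar, 300 mm long, 0.35 kg, lying flat: orange handle (22 wide, 18 mm high, x -90 to +30 mm) and flat steel blade (20 wide, 6 mm thick, the last 5 mm 4 mm thick, x +30 to +210 mm), undersides in one plane. Origin: on the underside, at the centre of mass, in the handle. x points along the bar to the tip, y across, z up.
- bar_tip (a point): Tip of the bar's blade, on its underside (bar x = +210 mm).
- shim: Loose green shim, 0.12 kg: plate 80 x 36 x 10 mm (x -55 to +25 mm) with an upright grip tab at its rear end (centre x = -47 mm, 14 mm along x, 24 mm along y, top 40 mm above the underside). Origin: on the underside below the middle of the tongue; this point belongs under the middle of the foot. x points to the tongue's end (the way it goes in), z up.
- jar: Amber glass jar with white lid, 60 mm diameter, 100 mm high, standing beyond the shim; leave standing. Origin: centre of its underside, z up.
- cup: White plastic cup, 68 mm diameter, 75 mm high, standing on the left; leave standing. Origin: centre of its underside, z up.
Mind the look-alikes: they are no part of the job. Of the things like the fulcrum, leave any that is pink; of the rest the smaller one is meant. Several things look just like the shim: the one meant starts farthest to the robot's right.

How it is judged (in metres and radians):
On the way, in this order (a step that is already met when the one before it is completed fails the run):
1. the deck is levered up by the bar resting on the fulcrum block, with neither gripper nor arm touching the machine (value of joint deck above 0.043 rad and contact force between bar and sorter above 3 N and contact force between bar and fulcrum above 3 N and contact force between each of the fingers, the arm and sorter below 1 N), for 0.2 s.
2. with the bar laid flat on the bench away from the pry edge, the shim lies flat under the middle of the raised foot (horizontal distance between shim and foot below 0.014 m and angle between the x axis of shim and the x axis of sorter, either way round below 0.25 rad and height (world z) of shim below 0.005 m and angle between shim's own z axis and vertical below 0.1 rad and value of joint deck above 0.038 rad and height (world z) of bar below 0.012 m and horizontal distance between bar_tip and pry_edge above 0.05 m), for 0.2 s.
At the end, for the whole second after the job is handed in: The deck sits on the shim (joint 0.029 to 0.0395, pressing on it), the shim flat with its origin within 14 mm of the middle of the foot and within 0.25 rad of straight in; the bar lies flat and at rest on the bench, not touching the machine, its tip more than 50 mm from the pry edge (value of joint deck between 0.029 and 0.0395 rad and contact force between shim and sorter above 0.5 N and horizontal distance between shim and foot below 0.014 m and angle between the x axis of shim and the x axis of sorter, either way round below 0.25 rad and angle between each of shim, bar's own z axis and vertical below 0.1 rad and height (world z) of bar below 0.012 m and contact force between bar and sorter below 0.1 N and horizontal distance between bar_tip and pry_edge above 0.05 m and linear speed of each of bar, shim below 0.02 m/s).
It fails at once if the jar or the cup is knocked over (angle between any of jar, cup's own z axis and vertical above 0.5 rad).
It fails at once if the deck is raised by the gripper or arm instead of the bar (contact force between any of the fingers, the arm and sorter above 1 N and value of joint deck between 0.004 and 0.028 rad and velocity of joint deck above 0.004 rad/s).
It also fails if it takes over 59 s, if anything falls off the work surface, if the arm or the gripper's body presses on something with over 40 N, if the wrist force passes 120 N, or if a joint passes its speed limit or range.

ROBOT

A 6-joint arm with a two-finger parallel gripper is mounted at the origin on the work surface. World frame = base frame: x ahead of the robot, y to its left, z up, the work surface at z = 0. Lengths are in m, angles in degrees, forces in N, time in s.
With the tool pointing down it reaches from about 0.25 to 0.725 m from the base axis. Payload 9.7 kg.
Tool frame: the origin (TCP) lies at the very end of the fingers, on their centre line; the grasp point (between the pads) lies grasp_offset behind it (grasp_offset is the distance from the TCP to the grasp point, in m); z points along the fingers, y is the line along which they close (so a half turn about z gives the same grasp; the last joint's range is limited). The gripper opens to 85 mm and grips with 20 to 120 N. Pads are 22 mm wide; open, the fingers measure 114 mm over their backs; the gripper's body (76 mm by 85 mm) begins 54 mm behind the grasp point. The pads swing forward as they close: fully open they stand 13 mm farther back than shut.
Start: joints at [73.912, 4.979, 10.078, 95.1, 0, 90], TCP at [0.152, 0.528, 0.231] pointing down, gripper open.
Joint ranges: [-179.16, 179.16], [-48.56, 103.87], [-65.8, 70.77], [-126.05, 130.52], [-82.76, 87.17], [-180, 180]. Speed limits (degrees/s): [127.2, 127.2, 147.25, 180, 180, 180].

INTERFACE

Orientations are given as [roll, pitch, yaw] about the fixed x, y, z axes, in that order (R = Rz(yaw) Ry(pitch) Rx(roll)).
In Python, from workcell import get_obs, camera, calibration, job_done, recognise, cut_out, mark_of, grasp_offset gives the robot as it stands.
- The arm moves only by the tool servo_tool, never from a script. Its argument "moves" is a list of rows, each a list of 3 entries, a list of its own where there are three numbers: the turn, a rotation vector about the tool's x, y, z in degrees, then the shift along the tool's x, y, z in m, then the opening in per cent of the stroke, from 0 (shut) to 100 (fully open). In form: [[[ax, ay, az], [x, y, z], claw], ...]. A call has 1 to 12 rows; each row shifts and turns the commanded pose from where the row before left it, along the tool's axes as they then stand; what a row does not reach is not made up. A row lasts 1/10 s, in which the tool goes at most 50 mm and 8.59 degrees, less where a joint would pass 70% of its speed; a pose out of reach is approached as far as the arm can. A call is refused whole if a number of a shift passes 0.05 or a number of a turn 8.59, either way. A call with a gripper value outside its range is refused whole. The fingers move at their own pace and stop on an object; "force" is the grip in N (left out, the last holds). Time passes only in rows, so rows that do not move let the fingers close. It gives the time, the measured TCP pose, the force, the opening and the grip force at its end, in the units of the state.
- get_obs(): the state, without advancing time (a new reading comes with each control period).
- camera(name): name is "scene" or "top" or "wrist"; returns (picture, depth): 480x640x3 uint8, red, green, blue; 480x640 float32, m along the optical axis (not along the pixel's ray), 0 where there is no reading.
- calibration(name): a dict with "camera_matrix" (3x3 intrinsics, pixels), "R" (3x3) and "t" (3): a world point X has camera coordinates R X + t. Camera axes: x right, y down, z forward; pixel columns grow to the right and rows downward; lengths in m; the calibration is good to about 2 mm. A picture is of the moment at which its call begins: read the wrist's pose just before it. calibration takes no time and is no camera call; for the wrist camera it gives the pose at the moment of the call.
- job_done(): hands the job in; it is judged then, once.
Trained networks look in the newest picture that a camera, given by its name, has taken for a name from the list of things; names that differ only in an ending like _2 or _b are one class to them, and where a whole thing is asked for, a point or a joint stands for the part that bears it (a point fixed in the world has none). Each returns a list of dicts, best first, with "score" (0 to 1); they miss things now and then, are a little off and sometimes report something else, mostly with a low value. They report only what shows in the picture. A call takes as long as a camera call. They do not tell look-alikes from the thing itself.
- recognise(name, camera): "xyz" ([x, y, z] in m, in the coordinates of the camera as it stood for that picture, good to about 4 mm: the middle of the surface that is visible of it).
- cut_out(name, camera): "mask" (480x640 bool, what is visible of it).
- mark_of(name, camera): "xyz" ([x, y, z] in m, in the coordinates of the camera as it stood for that picture, good to about 4 mm: a listed point, or the origin of a listed thing).
The state is a dict: "time": time; "q": joint angles; "qd": joint speeds; "joint_efforts": joint torques, N m; "ee_pos": TCP position; "tcp_rot": TCP orientation; "wrist_force": force on the tool from outside, world axes, zero at the start; "torque": the same for the moment, N m; "opening": finger opening in m; "grasp_force": force on a finger pad.
Only numpy, scipy, OpenCV 4.12 (cv2) and the standard library are available. Lean on these libraries where they do the work, as an engineer would, in place of code of your own. Each camera call takes 0.05 s, during which the arm holds its last target. There are 200 camera calls.

## Working session

There is one attempt and no reset: what is moved stays moved. The work goes in short steps, Python scripts to look and compute and a tool call to move; the robot and the scene stay as the last step left them, time stands still between calls to the robot, and variables do not carry over. Pictures are saved under pics/ and viewed, at most 10 in all, crops included, and the job is handed in when it is done.

Besides the shell and the picture viewer there is one more tool, called after "Emit:" as name(argument=value, ...) on one line, values as JSON. servo_tool: Moves the arm, as the interface text tells. Its arguments: {"type":"object","properties":{"moves":{"type":"array"},"force":{"type":"number"}},"required":["moves"]}

```bash
ls; mkdir -p pics; cat > h.py <<'E'
import numpy as np, cv2
from workcell import *
def towld(p,c):
    k=calibration(c); return np.array(k["R"]).T@(np.array(p)-np.array(k["t"]))
def cloud(d,c):
    k=calibration(c);K=np.array(k["camera_matrix"]);v,u=np.mgrid[:480,:640]
    P=np.stack([(u-K[0,2])/K[0,0]*d,(v-K[1,2])/K[1,1]*d,d],-1)-np.array(k["t"])
    return P@np.array(k["R"])
def pix(X,c):
    k=calibration(c);p=np.array(k["R"])@np.array(X)+np.array(k["t"]);p=np.array(k["camera_matrix"])@p;return p[:2]/p[2]
def save(im,n): cv2.imwrite("pics/"+n,im[:,:,::-1])
E
python3 - <<'E'
from h import *
np.set_printoptions(precision=4,suppress=True)
print(grasp_offset, get_obs())
for c in("top","scene"):
    im,d=camera(c); save(im,c+"0.png"); 
    for n in["bar","bar_tip","shim","fulcrum","pry_edge","foot","sorter","jar","cup"]:
        for r in mark_of(n,c)[:5]: w=towld(r["xyz"],c);print(c,n,round(r["score"],2),w,pix(w,c).round())
E
```

```text
pics
0.0187 {'time': 0.0, 'q': array([73.9115,  5.0107, 10.0327, 95.1002,  0.0013, 90.0004]), 'qd': array([-0.0402, -0.0871,  0.0413, -0.0515,  0.0238, -0.0366]), 'joint_efforts': array([ -0.0006, -52.0387,  46.4806,   0.0164,  -0.0001,   0.    ]), 'ee_pos': array([0.1523, 0.5282, 0.2306]), 'tcp_rot': array([-179.9218,   -0.0013,  163.9111]), 'wrist_force': array([-0.1267,  0.1287,  0.0918]), 'torque': array([-0.0101, -0.0156, -0.0339]), 'grasp_force': 0.0, 'opening': 0.0850957030254214}
top bar 0.89 [ 0.4691  0.2257 -0.0027] [172. 284.]
top bar_tip 0.56 [0.4846 0.0168 0.0044] [277. 278.]
top shim 0.92 [ 0.6484  0.1568 -0.0003] [209. 195.]
top fulcrum 0.95 [ 0.3688  0.0093 -0.0017] [279. 337.]
top fulcrum 0.58 [ 0.4959 -0.1246  0.0557] [350. 274.]
top fulcrum 0.57 [ 0.4949 -0.088  -0.0005] [329. 274.]
top fulcrum 0.57 [ 0.7008 -0.0506  0.0019] [313. 171.]
top pry_edge 0.96 [ 0.497  -0.1281  0.049 ] [351. 273.]
top pry_edge 0.27 [0.6463 0.1581 0.0004] [208. 196.]
top foot 0.97 [ 0.5948 -0.0921  0.003 ] [333. 224.]
top sorter 0.8 [ 0.5347 -0.2623  0.0036] [417. 256.]
top jar 0.67 [0.7953 0.1146 0.003 ] [232. 123.]
top cup 0.61 [0.6614 0.3392 0.0015] [118. 186.]
scene bar 0.59 [ 0.4649  0.2263 -0.0011] [447. 303.]
scene bar_tip 0.64 [0.4916 0.0137 0.0013] [358. 264.]
scene shim 0.88 [ 0.3044  0.2592 -0.0002] [492. 259.]
scene shim 0.85 [0.6471 0.1564 0.0012] [376. 350.]
scene shim 0.52 [ 0.5964 -0.0913  0.0046] [294. 273.]
scene fulcrum 0.97 [ 0.372   0.0075 -0.0003] [383. 228.]
scene fulcrum 0.57 [ 0.6965 -0.0484 -0.0045] [283. 318.]
scene pry_edge 0.89 [ 0.4964 -0.128   0.0545] [306. 223.]
scene pry_edge 0.34 [0.4922 0.0153 0.0003] [359. 265.]
scene foot 0.91 [ 0.5969 -0.0931 -0.0013] [294. 274.]
scene sorter 0.86 [ 0.5326 -0.2644  0.0007] [252. 220.]
scene jar 0.7 [0.7924 0.1154 0.0007] [321. 395.]
scene cup 0.63 [0.6635 0.3348 0.0013] [449. 404.]
```

View pics/top0.png

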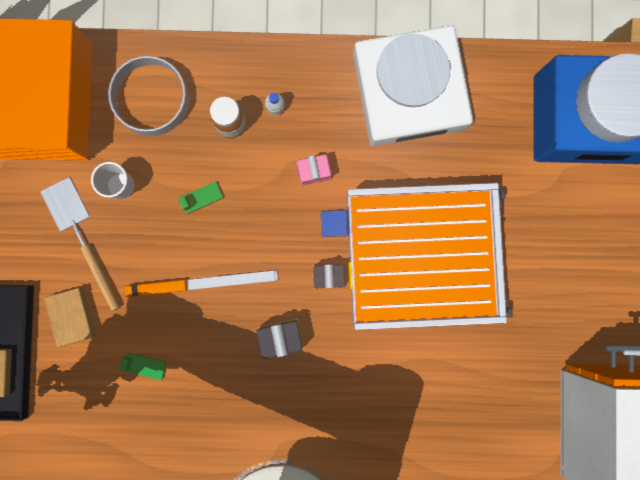

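View pics/scene0.png

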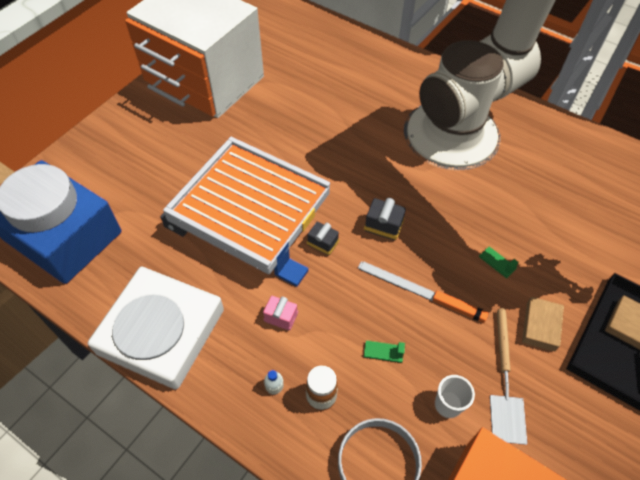

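Top view: shim-like things are the green ones at (209,195), y=+0.157, and (145,366), y=+0.259. The one farthest right is (209,195). Fulcrum-like things are pink (313,170), large dark (279,338) and small dark (329,275); I take the small one in front of the yellow mark. There is only one bar, handle (155,288), tip (277,275).

```bash
python3 - <<'E'
from h import *
np.set_printoptions(precision=4,suppress=True)
im,d=camera("top");P=cloud(d,"top")
def pca(m,zlo,zhi):
    Q=P[m&(d>0)];Q=Q[(Q[:,2]>zlo)&(Q[:,2]<zhi)];(c,s,a)=cv2.minAreaRect((Q[:,:2]*1000).astype(np.float32))
    w,V=np.linalg.eigh(np.cov(Q[:,:2].T));v=V[:,-1];return Q[:,:2].mean(0),np.degrees(np.arctan2(v[1],v[0])),c,s,a,Q[:,2].mean(),len(Q)
for n in["bar","shim","fulcrum","deck"]:
    for r in cut_out(n,"top")[:4]:
        m=r["mask"];print(n,round(r["score"],2),m.sum(),np.argwhere(m).mean(0).round(),pca(m,0.002,0.2))
# colour masks
h=cv2.cvtColor(im,cv2.COLOR_RGB2HSV)
g=(h[...,0]>45)&(h[...,0]<80)&(h[...,1]>120)&(h[...,2]>60)
u=np.zeros_like(g);u[170:225,165:235]=1
print("green",pca(g&u,-.01,.02),"tab",P[g&u&(P[...,2]>.03)].mean(0))
b=(h[...,0]>105)&(h[...,0]<130)&(h[...,1]>120);u[:]=0;u[200:245,310:352]=1
print("blue",pca(b&u,0,.03),P[b&u][:,2].mean())
y=(h[...,0]>22)&(h[...,0]<35)&(h[...,1]>150);u[:]=0;u[250:300,340:360]=1
print("yel",P[y&u].mean(0))
# deck yaw, points on the top
Q=P[(P[...,2]>.06)&(P[...,2]<.12)&(P[...,0]>.35)&(P[...,0]<.7)&(P[...,1]<-.1)&(P[...,1]>-.45)]
print("deck",cv2.minAreaRect((Q[:,:2]*1000).astype(np.float32)))
c=np.vstack([cv2.resize(im[170:300,100:360],(780,390))]);save(c,"crop1.png")
E
```

```text
bar 0.66 1660 [283. 197.] (array([0.471 , 0.1728]), np.float64(97.42970641064217), (470.7341613769531, 166.2004852294922), (25.914775848388672, 299.3321838378906), 6.604596138000488, np.float64(0.011576422404501444), 1585)
shim 0.67 749 [197. 200.] (array([0.6413, 0.1725]), np.float64(119.1593408070441), (642.8861083984375, 171.90786743164062), (38.028076171875, 78.45491027832031), 25.40227699279785, np.float64(0.014507174377844862), 737)
shim 0.63 863 [366. 143.] (array([0.3076, 0.2742]), np.float64(75.79328986601193), (306.13751220703125, 273.61712646484375), (81.2458724975586, 39.056732177734375), 78.64762878417969, np.float64(0.01417997787322814), 828)
fulcrum 0.84 720 [276. 328.] (array([ 0.4911, -0.0837]), np.float64(90.95043968757001), (490.9326171875, -84.00997924804688), (44.35974884033203, 60.639129638671875), 3.6667797565460205, np.float64(0.0502768404750768), 716)
fulcrum 0.73 823 [169. 313.] (array([ 0.6968, -0.0504]), np.float64(99.82645684867583), (704.8838500976562, -48.768009185791016), (56.15483474731445, 60.281410217285156), 13.99371337890625, np.float64(0.04701171
[... 585 characters left out ...]
.82659912109375), (280.9863586425781, 349.393798828125), 8.79373836517334, np.float64(0.08567631615876203), 22101)
green (array([0.6447, 0.1639]), np.float64(123.20686990119198), (642.3841552734375, 171.2431182861328), (35.941280364990234, 77.7530517578125), 25.55388641357422, np.float64(0.010422524610130676), 548) tab [0.6226 0.1915 0.0813]
blue (array([ 0.5964, -0.0938]), np.float64(175.36045132422188), (596.3753662109375, -93.63897705078125), (48.4793815612793, 46.93500518798828), 3.7802605628967285, np.float64(0.014780260807333212), 575) 0.01688958576480405
yel [ 0.4929 -0.1232  0.0842]
deck ((533.13671875, -267.9110107421875), (260.43035888671875, 298.07916259765625), 3.838738441467285)
```

View pics/crop1.png

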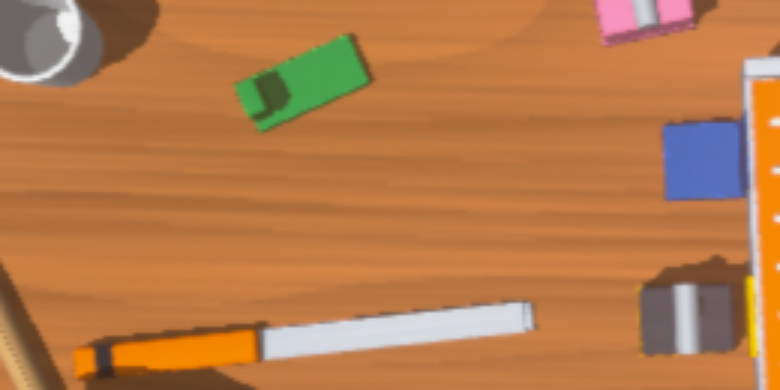

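The crop shows the chosen shim at (300,85) with its tab at the left (255,100) and its tongue pointing at the machine. The bar runs along the bottom with its tip at (530,315), and the small fulcrum at (690,320) stands before the yellow mark.

```bash
cat > plan.py <<'E'
from h import *
from scipy.spatial.transform import Rotation as Ro
np.set_printoptions(precision=4,suppress=True)
def cur():
    o=get_obs(); return np.array(o["ee_pos"]),Ro.from_euler("xyz",o["tcp_rot"],degrees=True)
def frame(yaw,tipdown): # thing's frame: x along, tilted tip down
    return Ro.from_euler("ZY",[yaw,tipdown],degrees=True)
FLIP=Ro.from_euler("y",180,degrees=True)  # tool: z=-bz, x=-bx, y=by
def rows(p,R,pt,Rt,n,claw,show=True):
    rv=(R.inv()*Rt).as_rotvec(degrees=True)/n; out=[];step=(pt-p)/n;q=p.copy()
    for i in range(n):
        s=R.inv().apply(p+step*(i+1)-q).round(3);t=rv.round(1)
        q=q+R.apply(s);R=R*Ro.from_rotvec(t,degrees=True);out.append([t.tolist(),s.tolist(),claw])
    if show: print(n,"rows to",pt,":",str([[[float(x)+0 for x in r[0]],[float(x)+0 for x in r[1]],claw] for r in out]).replace(" ",""))
    return q,R
E
python3 - <<'E'
from plan import *
p,R=cur();B=frame(-83.4,0)
g=np.array([.4603,.2556,.002]);T=B*FLIP
p,R=rows(p,R,g+[0,0,.06],T,11,100);p,R=rows(p,R,g,T,3,100)
E
```

```text
11 rows to [0.4603 0.2556 0.062 ] : [[[0.0,0.0,6.1],[-0.034,-0.016,0.015],100],[[0.0,0.0,6.1],[-0.035,-0.013,0.016],100],[[0.0,0.0,6.1],[-0.036,-0.008,0.015],100],[[0.0,0.0,6.1],[-0.038,-0.005,0.016],100],[[0.0,0.0,6.1],[-0.037,0.0,0.015],100],[[0.0,0.0,6.1],[-0.037,0.003,0.015],100],[[0.0,0.0,6.1],[-0.037,0.007,0.016],100],[[0.0,0.0,6.1],[-0.036,0.011,0.015],100],[[0.0,0.0,6.1],[-0.034,0.015,0.016],100],[[0.0,0.0,6.1],[-0.033,0.018,0.015],100],[[0.0,0.0,6.1],[-0.03,0.022,0.015],100]]
3 rows to [0.4603 0.2556 0.002 ] : [[[0.0,0.0,0.1],[0.0,0.0,0.02],100],[[0.0,0.0,0.1],[0.0,0.0,0.02],100],[[0.0,0.0,0.1],[0.0,0.0,0.02],100]]
```

Emit:
servo_tool(moves=[[[0, 0, 6.1], [-0.034, -0.016, 0.015], 100], [[0, 0, 6.1], [-0.035, -0.013, 0.016], 100], [[0, 0, 6.1], [-0.036, -0.008, 0.015], 100], [[0, 0, 6.1], [-0.038, -0.005, 0.016], 100], [[0, 0, 6.1], [-0.037, 0, 0.015], 100], [[0, 0, 6.1], [-0.037, 0.003, 0.015], 100], [[0, 0, 6.1], [-0.037, 0.007, 0.016], 100], [[0, 0, 6.1], [-0.036, 0.011, 0.015], 100], [[0, 0, 6.1], [-0.034, 0.015, 0.016], 100], [[0, 0, 6.1], [-0.033, 0.018, 0.015], 100], [[0, 0, 6.1], [-0.03, 0.022, 0.015], 100], [[0, 0, 0], [0, 0, 0], 100]], force=90)

```text
time: 2.45
ee_pos: [0.4618, 0.2525, 0.06]
tcp_rot: [-179.9, 0.1, 96.4]
wrist_force: [0.3, 0.2, 0.3]
opening: 0.085
grasp_force: 0.0
```

Emit:
servo_tool(moves=[[[0, 0, 0], [-0.002, 0, 0.02], 100], [[0, 0, 0], [0, 0, 0.02], 100], [[0, 0, 0], [0, 0, 0.018], 100], [[0, 0, 0], [0, 0, 0], 100], [[0, 0, 0], [0, 0, 0], 0], [[0, 0, 0], [0, 0, 0], 0], [[0, 0, 0], [0, 0, 0], 0], [[0, 0, 0], [0, 0, 0], 0], [[0, 0, 0], [0, 0, 0], 0], [[0, 0, 0], [0, 0, 0], 0]])

```text
time: 3.45
ee_pos: [0.4609, 0.2538, 0.0053]
tcp_rot: [179.9, -0.0, 96.8]
wrist_force: [-0.8, -0.5, 6.6]
opening: 0.02
grasp_force: 89.2
```

```bash
cat >> plan.py <<'E'
PRY=np.array([.494,-.126]);YAW=-86.2
EX=np.array([np.cos(np.radians(YAW)),np.sin(np.radians(YAW))])
GX,GH=-.0281,.0053   # TCP in bar frame
def barpose(th,depth,lift=0,back=0,rs=-.041):
    """bar tangent to ridge (+lift along normal), tip 'depth' inside edge, drawn 'back' along bar -> TCP pose"""
    a=np.radians(th);n=np.array([np.sin(a),np.cos(a)]);x=np.array([np.cos(a),-np.sin(a)])
    c=np.array([rs,.05])+.008*n;t=(depth-c[0])/x[0]
    tip=c+t*x+lift*n-back*x
    tcp=tip+(GX-.21)*x+GH*n
    B=frame(YAW,th);return np.array([*(PRY+tcp[0]*EX),tcp[1]]),B*FLIP,tip
E
python3 - <<'E'
from plan import *
p,R=cur();p,R=rows(p,R,p+[0,0,.1],R,3,0)
pt,T,tip=barpose(22,.015,.0025,.06);print(tip)
p,R=rows(p,R,pt,T,5,0)
E
```

```text
3 rows to [0.4609 0.2538 0.1053] : [[[0.0,0.0,0.0],[0.0,0.0,-0.033],0],[[0.0,0.0,0.0],[0.0,0.0,-0.034],0],[[0.0,0.0,0.0],[0.0,0.0,-0.033],0]]
[-0.0397  0.0608]
5 rows to [0.4769 0.1319 0.1549] : [[[-0.1,4.4,0.6],[-0.025,0.0,-0.01],0],[[-0.1,4.4,0.6],[-0.023,0.001,-0.012],0],[[-0.1,4.4,0.6],[-0.023,0.001,-0.013],0],[[-0.1,4.4,0.6],[-0.022,0.001,-0.016],0],[[-0.1,4.4,0.6],[-0.02,0.001,-0.016],0]]
```

```bash
python3 - <<'E'
from plan import *
p,R=cur();p,R=rows(p,R,p+[0,0,.1],R,3,0,False)
pt,T,tip=barpose(22,.015,.0025,.09);print(tip)
p,R=rows(p,R,pt,T,5,0)
E
```

```text
[-0.0675  0.072 ]
5 rows to [0.475  0.1597 0.1661] : [[[-0.1,4.4,0.6],[-0.019,0.001,-0.012],0],[[-0.1,4.4,0.6],[-0.018,0.0,-0.014],0],[[-0.1,4.4,0.6],[-0.017,0.001,-0.015],0],[[-0.1,4.4,0.6],[-0.016,0.002,-0.016],0],[[-0.1,4.4,0.6],[-0.014,0.001,-0.017],0]]
```

Emit:
servo_tool(moves=[[[0, 0, 0], [0, 0, -0.033], 0], [[0, 0, 0], [0, 0, -0.034], 0], [[0, 0, 0], [0, 0, -0.033], 0], [[-0.1, 4.4, 0.6], [-0.019, 0.001, -0.012], 0], [[-0.1, 4.4, 0.6], [-0.018, 0, -0.014], 0], [[-0.1, 4.4, 0.6], [-0.017, 0.001, -0.015], 0], [[-0.1, 4.4, 0.6], [-0.016, 0.002, -0.016], 0], [[-0.1, 4.4, 0.6], [-0.014, 0.001, -0.017], 0], [[0, 0, 0], [0, 0, 0], 0], [[0, 0, 0], [0, 0, 0], 0]])

```text
time: 4.45
ee_pos: [0.4749, 0.1588, 0.1646]
tcp_rot: [-179.9, -21.9, 93.6]
wrist_force: [-0.7, 1.0, -3.4]
opening: 0.0198
grasp_force: 89.2
```

```bash
python3 - <<'E'
from plan import *
print(cur()[0],get_obs()["tcp_rot"])
pt,T,tip=barpose(22,.015,.0025,.09);print("want",pt,"tip exp",PRY+tip[0]*EX,tip[1])
for c in("top","scene"):
    im,d=camera(c); save(im[150:350,200:500] if c=="top" else cv2.resize(im[170:340,230:480],(750,510)),c+"1.png")
    for n in["bar_tip","bar","pry_edge","fulcrum","foot"]:
        for r in mark_of(n,c)[:2]: w=towld(r["xyz"],c);print(c,n,round(r["score"],2),w)
    if c=="scene":
        for r in cut_out("bar",c)[:1]:
            P=cloud(d,c);Q=P[r["mask"]&(d>0)];Q=Q[np.argsort(Q[:,1])];print(len(Q),Q[:40].mean(0),Q[-40:].mean(0), "slope",np.degrees(np.arctan(np.polyfit(Q[:,1],Q[:,2],1)[0])),"xslope",np.degrees(np.arctan(np.polyfit(Q[:,1],Q[:,0],1)[0])))
E
```

```text
[0.4749 0.1588 0.1646] [-179.8791  -21.946    93.63  ]
want [0.475  0.1597 0.1661] tip exp [ 0.4895 -0.0586] 0.07203536233850094
top bar_tip 0.92 [ 0.4863 -0.0567  0.0715]
top pry_edge 0.8 [ 0.4945 -0.1255  0.0519]
top fulcrum 0.98 [ 0.7018 -0.0503  0.0017]
top fulcrum 0.56 [ 0.4888 -0.0882 -0.0022]
top foot 0.84 [ 0.5994 -0.0904  0.0035]
scene bar_tip 0.88 [ 0.4904 -0.0586  0.0725]
scene bar 0.83 [0.4739 0.1371 0.1473]
scene bar 0.58 [ 0.4892 -0.0626  0.0696]
scene pry_edge 0.92 [ 0.4976 -0.1261  0.0538]
scene pry_edge 0.5 [ 0.649   0.1511 -0.0002]
scene fulcrum 0.67 [ 0.493  -0.0806 -0.0002]
scene fulcrum 0.58 [ 0.6983 -0.0501 -0.0029]
scene foot 0.66 [ 0.5968 -0.0933  0.0031]
725 [0.6524 0.1379 0.0097] [0.6371 0.21   0.0162] slope 11.600773359259813 xslope -16.68558554961734
```

View pics/scene1.png

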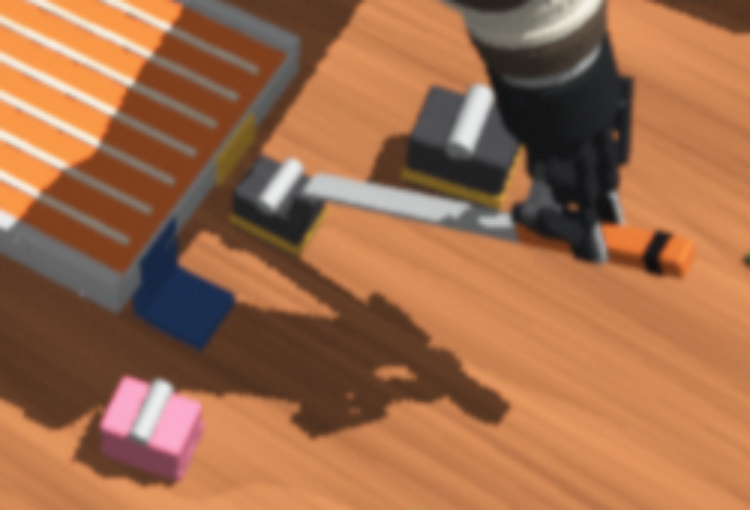

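The picture shows the bar's tip at (310,185), just short of the fulcrum ridge at (283,185) and in line with the yellow mark at (237,150). The reading agrees with the plan within 2 mm, so I insert.

Emit:
servo_tool(moves=[[[0, 0, 0], [-0.018, 0, -0.001], 0], [[0, 0, 0], [-0.018, 0, 0], 0], [[0, 0, 0], [-0.018, 0, 0], 0], [[0, 0, 0], [-0.018, 0, 0], 0], [[0, 0, 0], [-0.017, 0, 0], 0], [[0, 0, 0], [0, 0, 0], 0], [[0, 0, 0], [0, 0, 0], 0]])

```text
time: 5.8
ee_pos: [0.4802, 0.0769, 0.1326]
tcp_rot: [-179.9, -22.0, 93.7]
wrist_force: [0.4, 0.6, -3.4]
opening: 0.0191
grasp_force: 89.1
```

```bash
python3 - <<'E'
from plan import *
p,R=cur();print(p,get_obs()["wrist_force"],get_obs()["tcp_rot"])
print("want",barpose(22,.015,.0025)[0])
for c in ("scene",):
    im,d=camera(c);save(cv2.resize(im[170:310,230:430],(800,560)),"scene2.png")
    for n in["bar_tip","pry_edge","fulcrum"]:
        for r in mark_of(n,c)[:2]: print(n,round(r["score"],2),towld(r["xyz"],c))
for a,b in((22,14),(14,4),(4,-4),(-4,-12)):
    pt,T,_=barpose(b,.015);p,R=rows(p,R,pt,T,4,0)
E
```

```text
[0.4802 0.0769 0.1326] [ 0.3618  0.6138 -3.393 ] [-179.8998  -22.0193   93.7009]
want [0.4806 0.0764 0.1324]
bar_tip 0.75 [ 0.496  -0.1461  0.039 ]
bar_tip 0.28 [ 0.598  -0.0921  0.0026]
pry_edge 0.68 [ 0.495  -0.1249  0.0543]
fulcrum 0.95 [ 0.4917 -0.0837  0.0011]
fulcrum 0.94 [ 0.6986 -0.0477 -0.002 ]
4 rows to [0.4798 0.0883 0.107 ] : [[[0.0,-2.0,0.0],[0.0,0.0,0.007],0],[[0.0,-2.0,0.0],[0.001,0.0,0.007],0],[[0.0,-2.0,0.0],[0.0,0.0,0.007],0],[[0.0,-2.0,0.0],[0.001,0.0,0.007],0]]
4 rows to [0.4793 0.0957 0.076 ] : [[[0.0,-2.5,0.0],[0.0,0.0,0.008],0],[[0.0,-2.5,0.0],[0.0,0.0,0.008],0],[[0.0,-2.5,0.0],[0.001,0.0,0.008],0],[[0.0,-2.5,0.0],[0.001,0.0,0.008],0]]
4 rows to [0.4792 0.0964 0.0506] : [[[0.0,-2.0,0.0],[0.0,0.0,0.006],0],[[0.0,-2.0,0.0],[0.0,0.0,0.007],0],[[0.0,-2.0,0.0],[0.0,0.0,0.006],0],[[0.0,-2.0,0.0],[0.0,0.0,0.006],0]]
4 rows to [0.4795 0.0925 0.0258] : [[[0.0,-2.0,0.0],[0.0,0.0,0.006],0],[[0.0,-2.0,0.0],[-0.001,0.0,0.007],0],[[0.0,-2.0,0.0],[0.0,0.0,0.006],0],[[0.0,-2.0,0.0],[0.0,0.0,0.006],0]]
```

View pics/scene2.png

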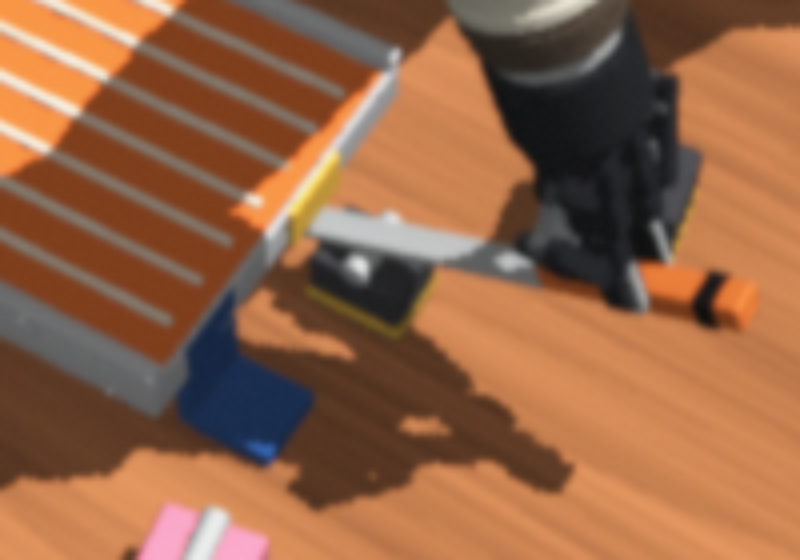

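The tip (315,215) is under the yellow mark, with the blade over the ridge. Now I lever down.

Emit:
servo_tool(moves=[[[0, -2, 0], [0, 0, 0.007], 0], [[0, -2, 0], [0.001, 0, 0.007], 0], [[0, -2, 0], [0, 0, 0.007], 0], [[0, -2, 0], [0.001, 0, 0.007], 0], [[0, -2.5, 0], [0, 0, 0.008], 0], [[0, -2.5, 0], [0, 0, 0.008], 0], [[0, -2.5, 0], [0.001, 0, 0.008], 0], [[0, -2.5, 0], [0.001, 0, 0.008], 0], [[0, -2, 0], [0, 0, 0.006], 0], [[0, -2, 0], [0, 0, 0.007], 0], [[0, -2, 0], [0, 0, 0.006], 0], [[0, -2, 0], [0, 0, 0.006], 0]], force=110)

```text
time: 7.2
ee_pos: [0.48, 0.095, 0.0526]
tcp_rot: [179.9, 4.2, 93.7]
wrist_force: [-1.1, -12.5, 10.5]
opening: 0.0187
grasp_force: 114.4
```

```bash
cat >> plan.py <<'E'
def deck(c="scene",name=None):
    "deck angle from foot mark and from the plane of the deck's top"
    im,d=camera(c);P=cloud(d,c)
    if name: save(im,name)
    O=PRY+.14*EX;EY=np.array([-EX[1],EX[0]])
    s=(P[...,:2]-O)@EX;y=(P[...,:2]-O)@EY
    m=(d>0)&(abs(s)<.11)&(abs(y)<.09)&(P[...,2]>.05)&(P[...,2]<.14)
    h=cv2.cvtColor(im,cv2.COLOR_RGB2HSV);m&=(h[...,0]<22)&(h[...,1]>150)
    print(c,"deck slope",-np.polyfit(s[m],P[m][:,2],1)[0],m.sum())
    b=(d>0)&(h[...,0]>105)&(h[...,0]<130)&(h[...,1]>100)&(abs(s+.17)<.015)&(abs(y-.084)<.022)
    print("foot top z",np.median(P[b][:,2]),b.sum())
    return im,d,P
E
python3 - <<'E'
from plan import *
p,R=cur();print(p,get_obs()["wrist_force"],get_obs()["tcp_rot"])
deck("scene")
pt,T,_=barpose(-12,.015);p,R=rows(p,R,pt,T,4,0)
E
```

```text
[0.48   0.095  0.0526] [ -1.0655 -12.5246  10.5438] [179.8572   4.2497  93.7201]
scene deck slope 0.043593656690532175 3768
foot top z 0.027985430334168747 120
4 rows to [0.4795 0.0925 0.0258] : [[[0.0,-1.9,0.0],[0.0,0.0,0.007],0],[[0.0,-1.9,0.0],[0.0,0.0,0.006],0],[[0.0,-1.9,0.0],[0.0,-0.001,0.007],0],[[0.0,-1.9,0.0],[0.001,0.0,0.007],0]]
```

Emit:
servo_tool(moves=[[[0, -1.9, 0], [0, 0, 0.007], 0], [[0, -1.9, 0], [0, 0, 0.006], 0], [[0, -1.9, 0], [0, 0, 0.007], 0], [[0, -1.9, 0], [0, 0, 0.007], 0], [[0, 0, 0], [0, 0, 0], 0], [[0, 0, 0], [0, 0, 0], 0], [[0, 0, 0], [0, 0, 0], 0], [[0, 0, 0], [0, 0, 0], 0]])

```text
time: 8.05
ee_pos: [0.4802, 0.0926, 0.0258]
tcp_rot: [179.9, 11.7, 93.8]
wrist_force: [-1.2, -6.1, 8.5]
opening: 0.0186
grasp_force: 114.1
```

```bash
python3 - <<'E'
from plan import *
p,R=cur();print(p,get_obs()["wrist_force"],get_obs()["tcp_rot"])
deck("scene")
pt,T,_=barpose(4,.015,.004);p,R=rows(p,R,pt,T,4,0)
pt,T,_=barpose(4,.015,.004,.15);p,R=rows(p,R,pt,T,5,0)
E
```

```text
[0.4802 0.0926 0.0258] [-1.1877 -6.1479  8.5327] [179.8708  11.6793  93.7536]
scene deck slope 0.07212611365950768 3718
foot top z 0.037381629048148776 122
4 rows to [0.4793 0.0954 0.08  ] : [[[0.0,3.9,0.0],[-0.002,0.0,-0.013],0],[[0.0,3.9,0.0],[-0.001,0.0,-0.014],0],[[0.0,3.9,0.0],[0.0,0.0,-0.013],0],[[0.0,3.9,0.0],[0.0,-0.001,-0.014],0]]
5 rows to [0.4694 0.2447 0.0905] : [[[0.0,0.0,0.0],[0.03,0.0,0.0],0],[[0.0,0.0,0.0],[0.03,0.0,0.0],0],[[0.0,0.0,0.0],[0.03,0.0,0.0],0],[[0.0,0.0,0.0],[0.03,0.0,0.0],0],[[0.0,0.0,0.0],[0.03,0.0,0.0],0]]
```

Emit:
servo_tool(moves=[[[0, 3.9, 0], [-0.002, 0, -0.013], 0], [[0, 3.9, 0], [-0.001, 0, -0.014], 0], [[0, 3.9, 0], [0, 0, -0.013], 0], [[0, 3.9, 0], [0, 0, -0.014], 0], [[0, 0, 0], [0.03, 0, 0], 0], [[0, 0, 0], [0.03, 0, 0], 0], [[0, 0, 0], [0.03, 0, 0], 0], [[0, 0, 0], [0.03, 0, 0], 0], [[0, 0, 0], [0.03, 0, 0], 0], [[0, 0, 0], [0, 0, 0], 0], [[0, 0, 0], [0, 0, 0], 0]])

```text
time: 9.2
ee_pos: [0.4686, 0.2453, 0.0884]
tcp_rot: [-179.9, -4.0, 93.9]
wrist_force: [0.3, -0.2, -5.3]
opening: 0.0188
grasp_force: 112.6
```

```bash
python3 - <<'E'
from plan import *
p,R=cur();print(p,get_obs()["wrist_force"],get_obs()["tcp_rot"])
im,d,P=deck("scene")
for n in("bar_tip","bar"):
    for r in mark_of(n,"scene")[:2]:print(n,round(r["score"],2),towld(r["xyz"],"scene"))
pt=np.array([.469,.25,.007]);T=frame(YAW,0)*FLIP
p,R=rows(p,R,pt+[0,0,.015],T,3,0);p,R=rows(p,R,pt,T,3,0)
E
```

```text
[0.4686 0.2453 0.0884] [ 0.3174 -0.1895 -5.2533] [-179.913    -4.0072   93.9041]
scene deck slope 0.07225150101355908 3714
foot top z 0.03708081730169557 125
bar_tip 0.85 [0.4863 0.0047 0.0684]
bar 0.89 [0.4699 0.2198 0.0828]
bar 0.2 [0.7941 0.1185 0.    ]
3 rows to [0.469 0.25  0.022] : [[[0.0,-1.3,0.0],[0.0,0.0,0.022],0],[[0.0,-1.3,0.0],[0.001,0.001,0.022],0],[[0.0,-1.3,0.0],[0.001,0.0,0.023],0]]
3 rows to [0.469 0.25  0.007] : [[[0.0,0.0,0.0],[0.0,0.0,0.005],0],[[0.0,0.0,0.0],[0.0,0.0,0.005],0],[[0.0,0.0,0.0],[-0.001,0.0,0.005],0]]
```

Emit:
servo_tool(moves=[[[0, -1.3, 0], [0, 0, 0.022], 0], [[0, -1.3, 0], [0.001, 0.001, 0.022], 0], [[0, -1.3, 0], [0.001, 0, 0.023], 0], [[0, 0, 0], [0, 0, 0.005], 0], [[0, 0, 0], [0, 0, 0.005], 0], [[0, 0, 0], [0, 0, 0.005], 0], [[0, 0, 0], [0, 0, 0], 0], [[0, 0, 0], [0, 0, 0], 100], [[0, 0, 0], [0, 0, 0], 100], [[0, 0, 0], [0, 0, 0], 100], [[0, 0, 0], [0, 0, 0], 100]])

```text
time: 10.45
ee_pos: [0.4699, 0.2498, 0.0071]
tcp_rot: [-180.0, -0.1, 93.8]
wrist_force: [-0.2, 0.4, -0.2]
opening: 0.0758
grasp_force: 0.0
```

```bash
python3 - <<'E'
from plan import *
p,R=cur()
p,R=rows(p,R,p+[0,0,.09],R,2,100)
g=np.array([.6287,.2001,.013]);T=frame(-64.5,0)*FLIP
p,R=rows(p,R,g+[0,0,.05],T,5,70);p,R=rows(p,R,g,T,3,70)
E
```

```text
2 rows to [0.4699 0.2498 0.0971] : [[[0.0,0.0,0.0],[0.0,0.0,-0.045],100],[[0.0,0.0,0.0],[0.0,0.0,-0.045],100]]
5 rows to [0.6287 0.2001 0.063 ] : [[[0.0,0.0,-4.3],[-0.012,0.031,0.007],70],[[0.0,0.0,-4.3],[-0.014,0.03,0.007],70],[[0.0,0.0,-4.3],[-0.017,0.029,0.006],70],[[0.0,0.0,-4.3],[-0.018,0.028,0.007],70],[[0.0,0.0,-4.3],[-0.021,0.026,0.007],70]]
3 rows to [0.6287 0.2001 0.013 ] : [[[0.0,0.0,-0.1],[0.0,0.0,0.017],70],[[0.0,0.0,-0.1],[0.0,0.0,0.016],70],[[0.0,0.0,-0.1],[0.0,0.0,0.017],70]]
```

Emit:
servo_tool(moves=[[[0, 0, 0], [0, 0, -0.045], 100], [[0, 0, 0], [0, 0, -0.045], 100], [[0, 0, -4.3], [-0.012, 0.031, 0.007], 70], [[0, 0, -4.3], [-0.014, 0.03, 0.007], 70], [[0, 0, -4.3], [-0.017, 0.029, 0.006], 70], [[0, 0, -4.3], [-0.018, 0.028, 0.007], 70], [[0, 0, -4.3], [-0.021, 0.026, 0.007], 70], [[0, 0, 0], [0, 0, 0], 70], [[0, 0, 0], [0, 0, 0], 70]])

```text
time: 11.35
ee_pos: [0.6288, 0.1997, 0.0615]
tcp_rot: [-179.9, -0.1, 115.2]
wrist_force: [-0.1, -0.2, -0.2]
opening: 0.0598
grasp_force: 0.0
```

```bash
python3 - <<'E'
from plan import *
o=get_obs();print(o["ee_pos"],o["tcp_rot"])
im,d=camera("wrist");save(im,"wrist1.png")
for r in mark_of("shim","wrist")[:2]:w=towld(r["xyz"],"wrist");print(r["score"],w,pix(w,"wrist"))
P=cloud(d,"wrist");m=(d>0)&(P[...,2]>.034)&(P[...,2]<.046)&(abs(P[...,0]-.63)<.04)&(abs(P[...,1]-.2)<.04)
h=cv2.cvtColor(im,cv2.COLOR_RGB2HSV);g=(h[...,0]>40)&(h[...,0]<85)&(h[...,1]>100)
m&=g;print("tab",m.sum(),cv2.minAreaRect((P[m][:,:2]*1000).astype(np.float32)) if m.sum()>10 else 0)
m=g&(d>0)&(P[...,2]>.004)&(P[...,2]<.014);print("plate",m.sum(),cv2.minAreaRect((P[m][:,:2]*1000).astype(np.float32)))
print([ (n,round(r["score"],2),towld(r["xyz"],"scene")) for n in("jar","cup","bar","bar_tip") for k in[camera("scene")] for r in mark_of(n,"scene")[:1]])
E
```

```text
[0.6288 0.1997 0.0615] [-179.8841   -0.1441  115.2005]
0.66 [ 0.6529  0.1598 -0.0027] [331.7718 324.7749]
tab 1358 ((627.9658813476562, 203.01025390625), (23.974761962890625, 14.56019401550293), 25.757951736450195)
plate 5258 ((642.0191040039062, 173.98092651367188), (35.818443298339844, 81.02024841308594), 25.344526290893555)
[('jar', 0.81, array([ 0.793 ,  0.1158, -0.0037])), ('cup', 0.75, array([ 0.4876,  0.0072, -0.0011])), ('bar', 0.62, array([0.4708, 0.2222, 0.0003])), ('bar_tip', 0.95, array([0.4868, 0.0079, 0.0022]))]
```

View pics/wrist1.png

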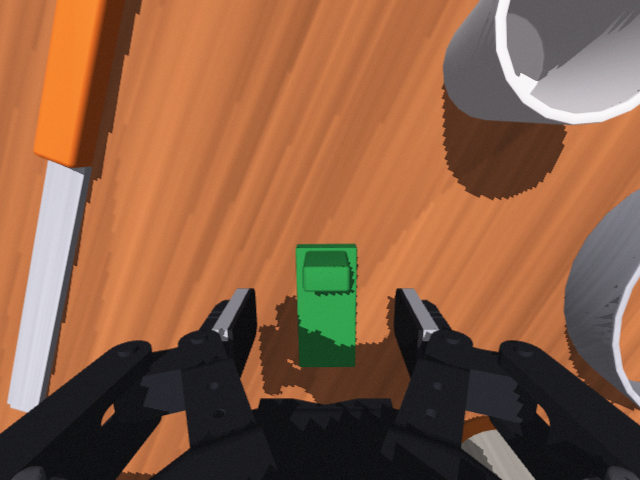

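The wrist view shows the shim's tab at (326,270), centred between the open fingers and square to them; the tongue points away at (327,350). I go down and grip it.

Emit:
servo_tool(moves=[[[0, 0, 0], [0.002, 0, 0.016], 70], [[0, 0, 0], [0, 0, 0.016], 70], [[0, 0, 0], [0, 0, 0.016], 70], [[0, 0, 0], [0, 0, 0], 70], [[0, 0, 0], [0, 0, 0], 0], [[0, 0, 0], [0, 0, 0], 0], [[0, 0, 0], [0, 0, 0], 0], [[0, 0, 0], [0, 0, 0], 0], [[0, 0, 0], [0, 0, 0], 0]], force=50)

```text
time: 12.75
ee_pos: [0.6284, 0.2022, 0.0152]
tcp_rot: [179.9, -0.1, 115.3]
wrist_force: [0.5, -0.6, 3.4]
opening: 0.0234
grasp_force: 49.6
```

```bash
python3 - <<'E'
from plan import *
p,R=cur();F=np.array([.5965,-.093]);T=frame(YAW,0)*FLIP
f=lambda b,z:np.array([*(F-(.047+b)*EX),z])
p,R=rows(p,R,p+[0,0,.025],R,1,0);p,R=rows(p,R,f(.08,.03),T,6,0);p,R=rows(p,R,f(.08,.019),T,1,0)
E
```

```text
1 rows to [0.6284 0.2022 0.0402] : [[[0.0,0.0,0.0],[0.0,0.0,-0.025],0]]
6 rows to [0.5881 0.0337 0.03  ] : [[[0.0,0.0,3.6],[-0.023,-0.018,0.002],0],[[0.0,0.0,3.6],[-0.023,-0.017,0.001],0],[[0.0,0.0,3.6],[-0.025,-0.015,0.002],0],[[0.0,0.0,3.6],[-0.025,-0.013,0.002],0],[[0.0,0.0,3.6],[-0.026,-0.012,0.001],0],[[0.0,0.0,3.6],[-0.027,-0.01,0.002],0]]
1 rows to [0.5881 0.0337 0.019 ] : [[[0.0,-0.1,-0.1],[-0.001,0.0,0.011],0]]
```

Emit:
servo_tool(moves=[[[0, 0, 0], [0, 0, -0.025], 0], [[0, 0, 3.6], [-0.023, -0.018, 0.002], 0], [[0, 0, 3.6], [-0.023, -0.017, 0.001], 0], [[0, 0, 3.6], [-0.025, -0.015, 0.002], 0], [[0, 0, 3.6], [-0.025, -0.013, 0.002], 0], [[0, 0, 3.6], [-0.026, -0.012, 0.001], 0], [[0, 0, 3.6], [-0.027, -0.01, 0.002], 0], [[0, 0, 0], [0, 0, 0.011], 0], [[0, 0, 0], [0, 0, 0], 0], [[0, 0, 0], [0, 0, 0], 0]])

```text
time: 13.75
ee_pos: [0.5878, 0.0347, 0.0177]
tcp_rot: [-179.9, -0.1, 93.7]
wrist_force: [0.5, 0.3, -1.1]
opening: 0.0231
grasp_force: 49.4
```

```bash
python3 - <<'E'
from plan import *
p,R=cur();print(p,get_obs()["tcp_rot"],"shim exp",p[:2]+.047*EX)
for c in("scene","top"):
    im,d,P=deck(c)
    if c=="scene": save(cv2.resize(im[170:370,230:480],(750,600)),"scene3.png")
    for n in("shim","foot"):
        for r in mark_of(n,c)[:2]:print(c,n,round(r["score"],2),towld(r["xyz"],c))
    h=cv2.cvtColor(im,cv2.COLOR_RGB2HSV);g=(h[...,0]>45)&(h[...,0]<80)&(h[...,1]>120)&(abs(P[...,0]-.59)<.08)&(abs(P[...,1])<.1)
    for zl,zh in((.005,.018),):
        m=g&(d>0)&(P[...,2]>zl)&(P[...,2]<zh);print("plate",m.sum(),cv2.minAreaRect((P[m][:,:2]*1000).astype(np.float32)),P[m][:,2].mean())
E
```

```text
[0.5878 0.0347 0.0177] [-179.879    -0.1149   93.7499] shim exp [ 0.5909 -0.0122]
scene deck slope 0.0719792530442676 3684
foot top z 0.037350152859669014 126
scene shim 0.76 [ 0.5895 -0.0211  0.0019]
scene shim 0.71 [0.7935 0.1164 0.    ]
scene foot 0.98 [ 0.5984 -0.0908  0.0234]
plate 216 ((592.7360229492188, 0.415313720703125), (35.123374938964844, 77.38027954101562), 0.591827392578125) 0.012669738583931599
top deck slope 0.07362425651139053 9194
foot top z 0.03723658739042158 177
top shim 0.92 [0.305  0.2607 0.0003]
top shim 0.78 [ 0.5895 -0.0174  0.0007]
top foot 0.81 [ 0.5945 -0.09    0.025 ]
plate 105 ((587.9619750976562, -27.096126556396484), (25.996976852416992, 19.85211753845215), 1.3543580770492554) 0.01354938953192943
```

View pics/scene3.png

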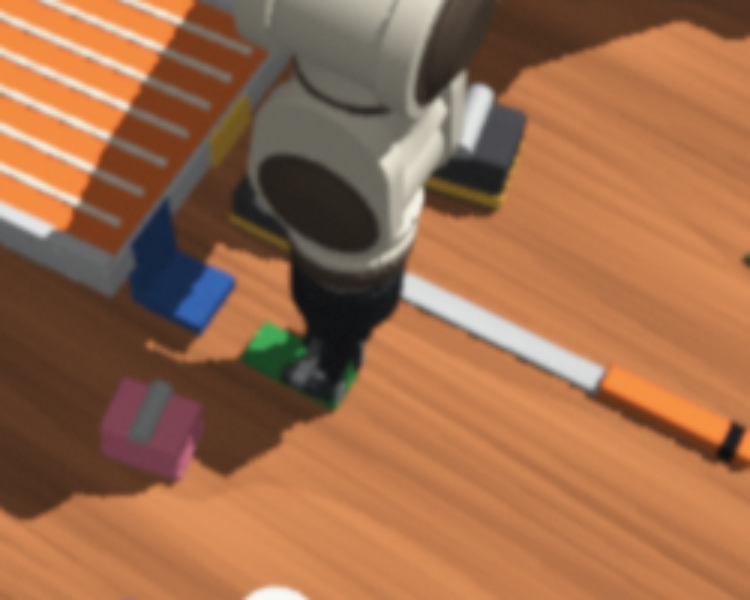

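The picture shows the shim's tongue at (262,350), heading squarely for the raised blue foot at (185,295), with the bar lying clear. I slide in 77 mm and lower it.

Emit:
servo_tool(moves=[[[0, 0, 0], [-0.013, 0, 0], 0], [[0, 0, 0], [-0.013, 0, 0], 0], [[0, 0, 0], [-0.013, 0, 0], 0], [[0, 0, 0], [-0.013, 0, 0], 0], [[0, 0, 0], [-0.013, 0, 0], 0], [[0, 0, 0], [-0.012, 0, 0], 0], [[0, 0, 0], [0, 0, 0], 0], [[0, 0, 0], [0, 0, 0.001], 0], [[0, 0, 0], [0, 0, 0.002], 0], [[0, 0, 0], [0, 0, 0], 0], [[0, 0, 0], [0, 0, 0], 0]])

```text
time: 15.15
ee_pos: [0.593, -0.0423, 0.0151]
tcp_rot: [-179.9, -0.1, 93.7]
wrist_force: [-1.6, -1.9, 2.8]
opening: 0.0228
grasp_force: 49.8
```

```bash
python3 - <<'E'
from plan import *
p,R=cur();o=get_obs();print(p,o["tcp_rot"],o["wrist_force"],"shim exp",p[:2]+.049*EX)
for c in("scene","top"):
    im,d,P=deck(c)
    for n in("shim","foot"):
        for r in mark_of(n,c)[:3]:print(c,n,round(r["score"],2),towld(r["xyz"],c))
E
```

```text
[ 0.593  -0.0423  0.0151] [-179.9384   -0.0901   93.7273] [-1.5836 -1.9229  2.7641] shim exp [ 0.5962 -0.0912]
scene deck slope 0.07316968674103189 2888
foot top z 0.03675750376960049 71
scene shim 0.77 [0.3039 0.2569 0.0014]
scene shim 0.41 [ 0.5948 -0.0935  0.0016]
scene foot 0.73 [ 0.5999 -0.0932  0.026 ]
top deck slope 0.07266733813323986 9200
foot top z nan 0
top shim 0.57 [0.302  0.2577 0.0006]
  return _methods._mean(a, axis=axis, dtype=dtype,
  ret = ret.dtype.type(ret / rcount)
```

Emit:
servo_tool(moves=[[[0, 0, 0], [0, 0, 0], 60], [[0, 0, 0], [0, 0, 0], 60], [[0, 0, 0], [0, 0, 0], 60], [[0, 0, 0], [0, 0, 0], 60], [[0, 0, 0], [0, 0, -0.025], 60], [[0, 0, 0], [0, 0, -0.035], 60], [[0, 0, 0], [0.04, 0, -0.04], 0], [[0, 0, 0], [0.04, 0, -0.02], 0], [[0, 0, 0], [0, 0, 0], 0], [[0, 0, 0], [0, 0, 0], 0]])

```text
time: 16.45
ee_pos: [0.5884, 0.033, 0.1307]
tcp_rot: [-180.0, -0.1, 93.8]
wrist_force: [-0.9, -0.3, 0.1]
opening: -0.0002
grasp_force: 0.0
```

```bash
python3 - <<'E'
from plan import *
p,R=cur();o=get_obs();print(o["time"],p,o["tcp_rot"],o["wrist_force"])
for c in("scene","top","wrist"):
    im,d,P=deck(c)
    if c=="wrist":save(im,"wrist2.png")
    for n in("shim","foot"):
        for r in mark_of(n,c)[:3]:print(c,n,round(r["score"],2),towld(r["xyz"],c))
    h=cv2.cvtColor(im,cv2.COLOR_RGB2HSV);g=(h[...,0]>45)&(h[...,0]<80)&(h[...,1]>110)&(abs(P[...,0]-.59)<.05)&(abs(P[...,1]+.06)<.07)
    for zl,zh in((.032,.048),(.003,.016)):
        m=g&(d>0)&(P[...,2]>zl)&(P[...,2]<zh);print("tab/plate",m.sum(),cv2.minAreaRect((P[m][:,:2]*1000).astype(np.float32)) if m.sum()>5 else 0,P[m][:,2].mean())
E
```

```text
16.45 [0.5884 0.033  0.1307] [-179.9717   -0.0911   93.7883] [-0.9351 -0.3008  0.1047]
scene deck slope 0.07283542500156479 3689
foot top z 0.03710112518619383 121
scene shim 0.72 [ 0.5954 -0.0969  0.0016]
scene shim 0.6 [0.3065 0.2555 0.0001]
scene foot 0.78 [ 0.5949 -0.0933  0.0261]
scene foot 0.64 [ 0.535  -0.2589 -0.0001]
tab/plate 67 ((595.1987915039062, -42.96752166748047), (20.74163055419922, 14.024847984313965), 4.714221954345703) 0.03962599256498514
tab/plate 165 ((596.9389038085938, -68.22401428222656), (35.96509552001953, 65.71932220458984), 1.565053105354309) 0.009901873833439217
top deck slope 0.07215270384583856 9205
foot top z 0.03737682236313518 198
top shim 0.98 [0.3027 0.2587 0.0006]
top shim 0.52 [ 0.5936 -0.0941  0.0007]
top foot 0.75 [ 0.5959 -0.0923  0.0226]
tab/plate 31 ((585.045654296875, -42.94175338745117), (8.029339790344238, 11.656242370605469), 1.6202903985977173) 0.040222684645275134
tab/plate 93 ((582.990234375, -57.13884735107422), (18.95097541809082, 38.012168884277344), 37.45705032348633) 0.010772382347150777Traceback (most recent call last):
  File "<stdin>", line 4, in <module>
  File "plan.py", line 34, in deck
    print(c,"deck slope",-np.polyfit(s[m],P[m][:,2],1)[0],m.sum())
                          ~~~~~~~~~~^^^^^^^^^^^^^^^^^^
    raise TypeError("expected non-empty vector for x")
TypeError: expected non-empty vector for x
```

```bash
python3 - <<'E'
from plan import *
p,R=cur();T=frame(YAW,-10)*FLIP
t=np.array([.5956,-.080,.055]);p,R=rows(p,R,t+[0,0,.04],T,4,0);p,R=rows(p,R,t,T,2,0);p,R=rows(p,R,t*[1,1,0]+[0,0,.026],T,6,0)
E
```

```text
4 rows to [ 0.5956 -0.08    0.095 ] : [[[0.0,-2.5,0.0],[-0.028,0.0,0.009],0],[[0.0,-2.5,0.0],[-0.028,0.0,0.009],0],[[0.0,-2.5,0.0],[-0.027,0.0,0.011],0],[[0.0,-2.5,0.0],[-0.026,0.001,0.013],0]]
2 rows to [ 0.5956 -0.08    0.055 ] : [[[-0.1,0.0,-0.1],[0.003,0.0,0.02],0],[[-0.1,0.0,-0.1],[0.004,0.0,0.019],0]]
6 rows to [ 0.5956 -0.08    0.026 ] : [[[0.0,0.0,0.0],[0.001,0.0,0.005],0],[[0.0,0.0,0.0],[0.001,0.0,0.005],0],[[0.0,0.0,0.0],[0.0,0.0,0.004],0],[[0.0,0.0,0.0],[0.001,0.0,0.005],0],[[0.0,0.0,0.0],[0.001,0.0,0.005],0],[[0.0,0.0,0.0],[0.001,0.0,0.005],0]]
```

Emit:
servo_tool(moves=[[[0, -2.5, 0], [-0.028, 0, 0.009], 0], [[0, -2.5, 0], [-0.028, 0, 0.009], 0], [[0, -2.5, 0], [-0.027, 0, 0.011], 0], [[0, -2.5, 0], [-0.026, 0.001, 0.013], 0], [[0, 0, 0], [0.003, 0, 0.02], 0], [[0, 0, 0], [0.004, 0, 0.019], 0], [[0, 0, 0], [0.001, 0, 0.005], 0], [[0, 0, 0], [0.001, 0, 0.005], 0], [[0, 0, 0], [0, 0, 0.004], 0], [[0, 0, 0], [0.001, 0, 0.005], 0]])

```text
time: 17.8
ee_pos: [0.597, -0.0793, 0.0375]
tcp_rot: [180.0, 9.9, 93.7]
wrist_force: [-2.2, 1.0, 8.1]
opening: 0.0002
grasp_force: 4.3
```

```bash
python3 - <<'E'
from plan import *
o=get_obs();print(o["ee_pos"],o["tcp_rot"],o["wrist_force"]);deck("scene")
E
```

```text
[ 0.597  -0.0793  0.0375] [179.9683   9.924   93.6854] [-2.1948  0.9893  8.1486]
scene deck slope 0.06919533344146143 3090
foot top z nan 0
  return _methods._mean(a, axis=axis, dtype=dtype,
  ret = ret.dtype.type(ret / rcount)
```

Emit:
servo_tool(moves=[[[0, 0, 0], [0.001, 0, 0.003], 0], [[0, 0, 0], [0, 0, 0.003], 0], [[0, 0, 0], [0.001, 0, 0.003], 0], [[0, 0, 0], [0, 0, 0.002], 0], [[0, 0, 0], [0, 0, 0.002], 0], [[0, 0, 0], [0, 0, 0], 0], [[0, 0, 0], [0, 0, 0], 0]])

```text
time: 18.55
ee_pos: [0.597, -0.079, 0.0262]
tcp_rot: [179.9, 9.9, 93.7]
wrist_force: [-6.6, 5.5, 17.3]
opening: -0.0001
grasp_force: 8.7
```

Emit:
servo_tool(moves=[[[0, 0, 0], [0, 0, 0.002], 0], [[0, 0, 0], [0, 0, 0.001], 0], [[0, 0, 0], [0, 0, 0], 0], [[0, 0, 0], [0, 0, 0], 0]])

```text
time: 18.95
ee_pos: [0.5972, -0.079, 0.0258]
tcp_rot: [179.8, 9.9, 93.7]
wrist_force: [-16.3, 8.8, 35.8]
opening: 0.0
grasp_force: 18.2
```

```bash
python3 - 2>/dev/null <<'E'
from plan import *
o=get_obs();print(o["ee_pos"],o["tcp_rot"],o["wrist_force"]);deck("scene");deck("top")
E
```

```text
[ 0.5972 -0.079   0.0258] [179.826    9.8741  93.7368] [-16.3305   8.8433  35.8082]
scene deck slope 0.03360067067778124 3193
foot top z nan 0
top deck slope 0.03404955175314719 9171
foot top z nan 0
```

Emit:
servo_tool(moves=[[[0, 0, 0], [0, 0, -0.004], 0], [[0, 0, 0], [0, 0, -0.02], 0], [[0, 0, 0], [0.01, 0, -0.04], 0], [[0, 0, 0], [0.03, 0, -0.04], 0], [[0, 0, 0], [0.04, 0, -0.03], 0], [[0, 0, 0], [0, 0, 0], 0], [[0, 0, 0], [0, 0, 0], 0]])

```text
time: 19.75
ee_pos: [0.5904, 0.0227, 0.1394]
tcp_rot: [180.0, 9.9, 93.8]
wrist_force: [-0.2, -1.2, -0.6]
opening: 0.0001
grasp_force: 0.0
```

```bash
python3 - 2>/dev/null <<'E'
from plan import *
o=get_obs();print(o["time"],o["ee_pos"],o["wrist_force"])
for c in("scene","top"):
    im,d,P=deck(c)
    if c=="scene": save(cv2.resize(im[170:420,220:520],(720,600)),"final.png")
    for n in("shim","foot","bar","bar_tip"):
        for r in mark_of(n,c)[:2]:print(c,n,round(r["score"],2),towld(r["xyz"],c))
    h=cv2.cvtColor(im,cv2.COLOR_RGB2HSV);g=(h[...,0]>45)&(h[...,0]<80)&(h[...,1]>110)&(abs(P[...,0]-.59)<.05)&(abs(P[...,1]+.06)<.07)
    for zl,zh in((.032,.048),(.003,.016)):
        m=g&(d>0)&(P[...,2]>zl)&(P[...,2]<zh);print("tab/plate",m.sum(),cv2.minAreaRect((P[m][:,:2]*1000).astype(np.float32)) if m.sum()>5 else 0,P[m][:,2].mean())
E
```

```text
19.75 [0.5904 0.0227 0.1394] [-0.1633 -1.2172 -0.609 ]
scene deck slope 0.03372122868623867 3802
foot top z 0.024830013658011192 125
scene shim 0.87 [0.3026 0.2587 0.0027]
scene shim 0.57 [ 0.5957 -0.0969 -0.0005]
scene foot 0.67 [ 0.5956 -0.0932  0.0134]
scene bar 0.71 [0.4686 0.222  0.0002]
scene bar_tip 0.81 [0.4861 0.0064 0.0006]
scene bar_tip 0.61 [ 0.5342 -0.2596 -0.002 ]
tab/plate 70 ((594.6909790039062, -43.514652252197266), (23.18506622314453, 15.739858627319336), 4.594717502593994) 0.039384905545191994
tab/plate 131 ((596.15966796875, -52.59476852416992), (34.67475128173828, 34.353485107421875), 3.446575880050659) 0.010640487509140489
top deck slope 0.03343158546592597 9151
foot top z 0.025405740942922184 205
top shim 0.63 [0.3043 0.2588 0.0002]
top shim 0.54 [ 0.596  -0.09    0.0013]
top foot 0.61 [ 0.5924 -0.0934  0.0129]
top bar 0.77 [ 0.4732  0.2195 -0.0002]
top bar 0.38 [ 0.591  -0.0936 -0.001 ]
top bar_tip 0.8 [0.4833 0.012  0.0029]
tab/plate 53 ((592.8041381835938, -42.76435470581055), (23.441898345947266, 11.662822723388672), 1.3413887023925781) 0.04049055267142306
tab/plate 127 ((591.95849609375, -51.89530563354492), (32.247947692871094, 29.85948944091797), 1.1802963018417358) 0.010574454476760123
```

View pics/final.png

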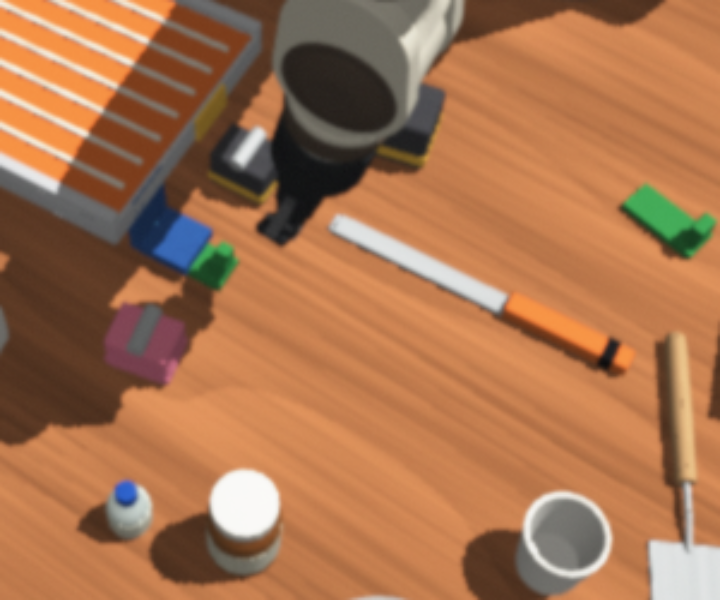

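The shim sits straight under the foot, with its tab at (225,255), and the deck reads about 0.034. The bar lies flat and clear, and the jar and cup are standing. Handing in.

```bash
python3 -c "
from workcell import job_done
print(job_done())"
```

```text
the job is handed in; nothing more can be done
None
```

I levered the deck up with the bar, slid the shim under the foot and pressed the deck down on it; it reads about 0.034 rad, the bar lies flat and clear, the jar and cup are standing, and the job was handed in after about 20 s of robot time (no verdict was returned).

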